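# Lower the jacked-up tray by its release valve

### The arm

A 6-joint arm with a two-finger parallel gripper is mounted at the origin on the work surface. World frame = base frame: x ahead of the robot, y to its left, z up, the work surface at z = 0. Lengths are in mm, angles in rad, forces in N, time in s.
With the tool pointing down it reaches from about 400 to 925 mm from the base axis. Payload 12.5 kg.
Tool frame: the origin (TCP) lies midway between the tips of the shut fingers; the grasp point (between the pads) lies 19 mm behind it (env.grip_depth is the distance from the TCP to the grasp point, in mm); z points along the fingers, y is the line along which they close (so a half turn about z gives the same grasp; the last joint's range is limited). The gripper opens to 95 mm and grips with 3 to 60 N. Pads are 20 mm wide; open, the fingers measure 119 mm over their backs; the gripper's body (75 mm by 180 mm) begins 59 mm behind the grasp point.
Start: joints at [1.065, 0.491, 1.559, -0, 1.092, -0.106], TCP at [243.257, 575.737, 214.661] pointing down, gripper open.
Joint ranges: [-3.1, 3.1], [-0.84, 2.19], [0.05, 2.79], [-1.13, 4.28], [0.06, 2.93], [-2.69, 2.69]. Speed limits (rad/s): [2.22, 2.22, 2.79, 3.14, 3.14, 3.14].

### API

Orientations are given as [roll, pitch, yaw] about the fixed x, y, z axes, in that order (R = Rz(yaw) Ry(pitch) Rx(roll)).
In Python, from cell import monitor, viewer, order, env gives the robot as it stands.
- The arm moves only by the tool move_arm, never from a script. Its argument "moves" is one flat list of numbers, 4 for each row, row after row: the shift along the tool's x, y, z normalised to -1 to 1, where 1 is 0.15 m, then the turn about the tool's z normalised to -1 to 1, where 1 is pi/2 rad. A call has 1 to 10 rows; each row shifts and turns the commanded pose from where the row before left it, along the tool's axes as they then stand; what a row does not reach is not made up. A row lasts 1/8 s, in which the tool goes at most 62.5 mm and 10.7 degrees, less where a joint would pass 70% of its speed; a pose out of reach is approached as far as the arm can. A call with a number of a shift or a turn outside -1 to 1 is refused whole. A call with a gripper value outside its range is refused whole. "claw" is the finger opening in mm, from 0 to 95.1, set as the call begins (left out, the last holds). The fingers move at their own pace and stop on an object; the grip force is fixed at half the most. Time passes only in rows, so rows that do not move let the fingers close. It gives the time, the measured TCP pose, the force, the opening and the grip force at its end, in the units of the state.
- monitor.state(): the state, without advancing time (a new reading comes with each control period).
- viewer.read_camera(name): name is "side" or "top"; returns the picture (400x640x3 uint8, red, green, blue); there is no depth.
- viewer.camera_info(name): a dict with "K" (3x3 intrinsics, pixels), "camera_from_world" (4x4, takes a point from world to camera coordinates). Camera axes: x right, y down, z forward; pixel columns grow to the right and rows downward; lengths in mm; the calibration is good to about 2 mm. A picture is of the moment at which its call begins. camera_info takes no time and is no camera call.
- order.job_done(): hands the job in; it is judged then, once.
The state is a dict: "t": time; "joints": joint angles; "qvel": joint speeds; "tau": joint torques, N m; "eef_pos": TCP position; "tcp_rot": TCP orientation; "ft_force": force on the tool from outside, world axes, zero at the start; "moment": the same for the moment, N m; "opening": opening from 0.0 (shut) to 1.0 (fully open); "grip_force": force on a finger pad.
Only numpy, scipy, OpenCV 4.12 (cv2) and the standard library are available. Lean on these libraries where they do the work, as an engineer would, in place of code of your own. Each camera call takes 0.05 s, during which the arm holds its last target. There are 200 camera calls.

### The job

The red tray with the white bowl in it stands raised on the blue bench jack. Crack the jack's yellow release valve open, anticlockwise and by no more than about an eighth of a turn, so that the tray sinks slowly by itself all the way to its stop, then turn the valve fully shut again and let go. Do not touch the tray or the bowl, and leave the other things on the shelf where they are.

Things in the scene. Friction and masses are not known exactly. Their poses are not given: they have to be found in the camera images.
- jack: blue hydraulic bench jack, fixed: steel base plate 250 x 180 x 18 mm (x from -130 to +120 mm), blue reservoir 120 x 130 mm up to 118 mm high. Origin on the shelf under the ram's axis; x points from the front (valve side, roughly towards the robot) to the back, z up. A blue block in front of the reservoir carries the sloping release valve.
- valve_grip (a point): middle of the yellow valve handle, on the valve's axis; in the jack's frame at (-135, 0, 105) mm. The handle is a bar 84 mm long, 16 mm wide, 32 mm deep along the axis (18 mm below to 14 mm above this point). Site z: the axis, outward; x along the bar, y across its width, both turning with it. Shut, the bar lies in the jack's vertical mid-plane: hold it by closing the fingers along the jack's y.
- valve_boss (a point): top of the fixed 42 mm steel boss from which the valve stem comes, on the valve's axis, 40 mm below valve_grip. The axis leans 35 degrees from vertical towards the jack's front: outward direction (-0.574, 0, 0.819) in the jack's frame. A 32 mm disc under the bar lies 20 to 26 mm below valve_grip.
- valve (a joint): handle angle, rad: 0 shut (hard stop), growing anticlockwise seen from outside (right-handed about the outward axis), stop at 1.6. Stays where left; about 0.1 N m turns it. Up to 0.2 the ram holds; between 0.25 and 0.45, depending on load, the tray begins to sink; at 0.6 it sinks at about 13 to 26 mm/s, at 0.8 (an eighth of a turn) 26 to 38 mm/s, wider still faster. Back below 0.2 it stops.
- ram (a joint): height of the ram, with the tray on it, above its bottom stop in m: 0 is fully down, at the start 0.065.
- tray: red plastic tray bolted on the ram, 200 (x) x 260 (y) x 35 mm, 4 mm walls, open top; axes as the jack's, origin at the centre of its underside, 185 mm above the shelf when down. Its front edge is 35 mm behind valve_grip and, when down, its underside 80 mm above valve_grip: a gripper that comes along the valve's sloping axis stays clear all the way.
- tray_floor (a point): middle of the tray's inner floor, 4 mm above the tray's underside
- bowl: white ceramic bowl standing loose in the tray, 120 mm across the rim, 55 mm tall, 0.28 to 0.44 kg; origin under its centre
- file_holder: aluminium ski tuning file holder, 190 x 34 x 42 mm bar with two black knobs, lying loose; origin under its centre
- toe_cap: black rubber boot toe cap, about 110 x 106 x 60 mm, loose; origin under the centre of its dome
- compass_case: green plastic compass case with a snap lid, 125 x 85 x 38 mm, loose; origin under its centre
- brush: wooden wax brush with black bristles, 140 x 60 x 42 mm, loose; origin under its centre
- wax_jar: wax jar, 80 mm across, 90 mm tall, loose; origin under its centre
Mind the look-alikes: they are no part of the job. Leave any pink look-alike of the bowl alone.

How it is judged (in metres and radians):
On the way, in this order (a step that is already met when the one before it is completed fails the run):
1. the valve is cracked open and the tray is sinking, not yet down (value of joint valve above 0.2 rad and distance of tray from where it was at the start of the episode above 0.008 m and value of joint ram above 0.008 m), for 0.1 s.
2. the tray is down on its stop (value of joint ram below 0.004 m), for 0.2 s.
At the end, for the whole second after the job is handed in: The ram is within 4 mm of its bottom stop, the valve is shut again to within 0.12 rad (7 degrees), and the bowl stands upright (within 7 degrees) and at rest on the tray's floor (value of joint ram below 0.004 m and value of joint valve below 0.12 rad and horizontal distance between bowl and tray_floor below 0.1 m and z of bowl in the frame of tray_floor below 0.006 m and angle between bowl's own z axis and vertical below 0.12 rad and linear speed of bowl below 0.02 m/s); the robot touches nothing.
It fails at once if the tray comes down faster than 45 mm/s (velocity of joint ram below -0.045 m/s).
It fails at once if the valve is opened wide (beyond 1.15 rad, about 66 degrees) (value of joint valve above 1.15 rad).
It fails at once if the robot touches the tray or the bowl (contact force between any of the fingers, the arm and tray above 1 N or contact force between any of the fingers, the arm and bowl above 1 N).
It fails at once if another loose thing on the shelf is moved by more than 30 mm (distance of any of file_holder, toe_cap, compass_case, brush, wax_jar from where it was at the start of the episode above 0.03 m).
It also fails if it takes over 51 s, if anything falls off the work surface, if the arm or the gripper's body presses on something with over 40 N, if the wrist force passes 120 N, or if a joint passes its speed limit or range.

## Working session

There is one attempt and no reset: what is moved stays moved. The work goes in short steps, Python scripts to look and compute and a tool call to move; the robot and the scene stay as the last step left them, time stands still between calls to the robot, and variables do not carry over. Pictures are saved under pics/ and viewed, at most 10 in all, crops included, and the job is handed in when it is done.

Besides the shell and the picture viewer there is one more tool, called by a JSON object that holds its "fn" and its "kwargs". move_arm: Moves the arm, as the interface text tells. Scaled input: -1 to 1 covers 0.15 m each way for a shift and pi/2 rad each way for a turn. Its arguments: {"type":"object","properties":{"moves":{"type":"array"},"claw":{"type":"number"}},"required":["moves"]}

```bash
mkdir -p pics; python3 - <<'E'
from cell import monitor, viewer, order, env
import cv2,numpy as np
for n in("side","top"):
    im=viewer.read_camera(n); cv2.imwrite(f"pics/{n}0.png",im[:,:,::-1])
    i=viewer.camera_info(n); print(n,np.round(i["K"],1).tolist(),np.round(i["camera_from_world"],4).tolist())
s=monitor.state();print(s["t"],s["eef_pos"],s["tcp_rot"])
E
```

```text
side [[382.4, 0.0, 313.2], [0.0, 382.4, 195.0], [0.0, 0.0, 1.0]] [[-0.9942, -0.1077, 0.0079, 575.286], [-0.1048, 0.9454, -0.3084, 91.4883], [0.0258, -0.3075, -0.9512, 1146.967], [0.0, 0.0, 0.0, 1.0]]
top [[490.7, 0.0, 330.4], [0.0, 490.7, 191.6], [0.0, 0.0, 1.0]] [[-0.0595, -0.9982, -0.0037, 41.7417], [-0.9781, 0.0591, -0.1996, 602.4255], [0.1995, -0.0083, -0.9799, 1627.9371], [0.0, 0.0, 0.0, 1.0]]
0.1 [243.13867125 575.54625414 214.11709039] [-3.14063682e+00 -1.42604569e-04  2.74174558e+00]
```

View pics/side0.png

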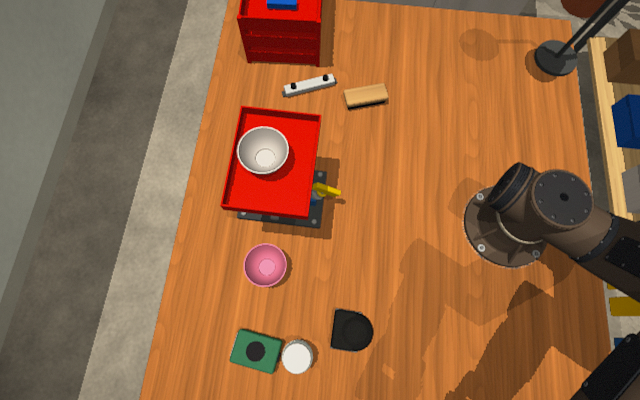

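View pics/top0.png

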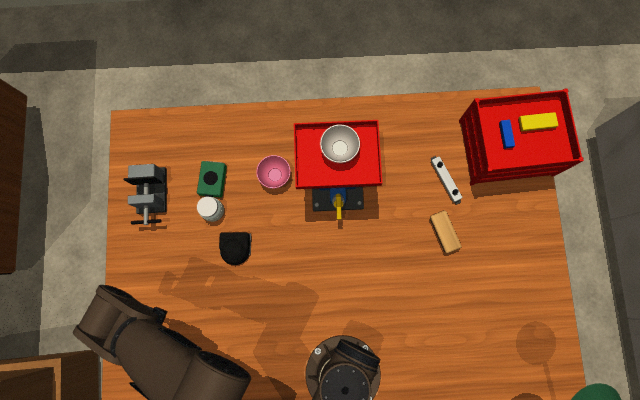

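The side view shows the raised tray at about (272,160) with the white bowl in it, and the yellow handle at (327,190). The top view shows the tray at (338,154) and the handle at (339,205), pointing towards the robot. The pink bowl is a decoy. Next I'll fit the jack pose (x, y, yaw) to the silhouettes of the tray and handle.

```bash
cat > fit.py <<'E'
import cv2,numpy as np
from cell import viewer
from scipy.optimize import minimize
from itertools import product
info={n:viewer.camera_info(n) for n in("side","top")}
A=np.array([-.574,0,.819]);B=np.array([.819,0,.574]);G=np.array([-135,0,105.])
def world(p,pts):
    c,s=np.cos(p[2]),np.sin(p[2]); return pts@np.array([[c,-s,0],[s,c,0],[0,0,1]]).T+[p[0],p[1],0]
def proj(n,P):
    T=np.array(info[n]["camera_from_world"]);q=(P@T[:3,:3].T+T[:3,3])@np.array(info[n]["K"]).T
    return q[:,:2]/q[:,2:]
def tray(ram): return np.array([[x,y,z+185+ram] for x,y,z in product((-100,100),(-130,130),(0,35))],float)
def bar(th):
    b=np.cos(th)*B+np.sin(th)*np.array([0,1.,0]);y=np.cross(A,b)
    return np.array([G+b*i+y*j+A*k for i,j,k in product((-42,42),(-8,8),(-18,14))])
def masks(im):
    h=cv2.cvtColor(im,cv2.COLOR_RGB2HSV)
    return {"red":cv2.inRange(h,(0,150,60),(8,255,255))|cv2.inRange(h,(172,150,60),(180,255,255)),"yel":cv2.inRange(h,(20,120,60),(34,255,255))}
def comp(m,seed):
    n,l,st,c=cv2.connectedComponentsWithStats(m)
    k=1+np.argmin([np.hypot(*(c[i]-seed))+(1e3 if st[i,4]<15 else 0) for i in range(1,n)])
    return (l==k).astype(np.uint8)*255
E
python3 - <<'E'
from fit import *
seed={"side":((272,160),(327,190)),"top":((338,154),(339,205))}
M={}
for n in seed:
    im=cv2.imread(f"pics/{n}0.png")[:,:,::-1].copy();m=masks(im)
    t=comp(m["red"],seed[n][0]);h=cv2.convexHull(cv2.findNonZero(t));t[:]=0;cv2.fillConvexPoly(t,h,255)
    y=comp(m["yel"],seed[n][1]);M[n]=(cv2.GaussianBlur(t,(0,0),1.5)/255.,y)
    print(n,cv2.boundingRect(t),cv2.boundingRect(y))
def draw(n,P):
    c=np.zeros((400,640),np.uint8);h=cv2.convexHull(proj(n,P).astype(np.float32))
    cv2.fillConvexPoly(c,np.round(h*16).astype(int),255,cv2.LINE_AA,4);return c
def f(p,ns=("side","top")):
    return sum(np.abs(cv2.GaussianBlur(draw(n,world((p[0],p[1],p[2]/100),tray(65))),(0,0),1.5)/255.-M[n][0]).sum() for n in ns)
def run(ns):
    return min((minimize(f,(x,-0,w),args=(ns,),method="Nelder-Mead",options=dict(initial_simplex=[(x,0,w),(x+60,0,w),(x,60,w),(x,0,w+15)])) for x in(550,650) for w in(-10,5)),key=lambda r:r.fun)
for ns in(("side",),("top",),("side","top")):
    r=run(ns);p=r.x*[1,1,.01];print(ns,p.round(3),r.fun)
    print(" grip",world(p,G[None]).round(1))
    for n in M: # bar check
        d=draw(n,world(p,bar(0)))>128;y=M[n][1]>0
        print(n,"bar pred bbox",cv2.boundingRect(d.astype(np.uint8)),"seen px",y.sum(),"inside",(d&y).sum(), "cent",np.argwhere(y).mean(0)[::-1].round(1))
E
```

```text
side (220, 105, 101, 115) (312, 182, 29, 15)
top (293, 119, 90, 70) (334, 194, 10, 26)
('side',) [ 6.80368e+02 -2.17170e+01 -1.30000e-02] 110.41960784313727
 grip [[545.4 -19.9 105. ]]
side bar pred bbox (310, 181, 32, 17) seen px 277 inside 253 cent [325.2 189.6]
top bar pred bbox (336, 192, 7, 28) seen px 152 inside 135 cent [338.3 205.6]
('top',) [ 6.78575e+02 -1.96580e+01 -1.50000e-02] 69.83529411764707
 grip [[543.6 -17.6 105. ]]
side bar pred bbox (310, 181, 33, 18) seen px 277 inside 259 cent [325.2 189.6]
top bar pred bbox (335, 192, 7, 29) seen px 152 inside 132 cent [338.3 205.6]
('side', 'top') [ 6.7964e+02 -2.0593e+01 -1.7000e-02] 249.78431372549022
 grip [[544.7 -18.3 105. ]]
side bar pred bbox (310, 181, 33, 18) seen px 277 inside 258 cent [325.2 189.6]
top bar pred bbox (335, 192, 8, 28) seen px 152 inside 131 cent [338.3 205.6]
```

{"fn": "move_arm", "kwargs": {"moves": [0,0,0,-0.1,0,0,0,-0.1,0,0,0,-0.045,-0.15,-0.33,0,0,-0.15,-0.33,0,0,-0.15,-0.33,0,0,-0.15,-0.33,0,0,-0.15,-0.33,0,0,-0.15,-0.33,0,0,-0.15,-0.33,0,0], "claw": 45}}

```text
t: 1.35
eef_pos: [395.9, 225.3, 214.6]
tcp_rot: [3.142, 0.0, 3.127]
ft_force: [1.0, -0.2, 0.4]
opening: 0.473
grip_force: 0.0
```

{"fn": "move_arm", "kwargs": {"moves": [-0.164,-0.323,0,0,-0.164,-0.323,0,0,-0.164,-0.323,0,0,-0.164,-0.323,0,0,-0.164,-0.323,0,0,0,0,0,0,0,0,0,0]}}

```text
t: 2.22
eef_pos: [514.5, -17.0, 214.3]
tcp_rot: [3.141, -0.001, 3.126]
ft_force: [0.5, 0.0, -0.1]
opening: 0.47
grip_force: 0.0
```

{"fn": "move_arm", "kwargs": {"moves": [0,-0.01,0.25,0,0,0,0.25,0,0,0,0.2,0,0,0,0.1,0,0,0,0.1,0,0,0,0,0,0,0,0,0]}}

```text
t: 3.1
eef_pos: [515.2, -18.6, 80.3]
tcp_rot: [-3.142, 0.001, 3.127]
ft_force: [0.6, -0.5, 0.5]
opening: 0.47
grip_force: 0.0
```

```bash
python3 - <<'E'
from fit import *
a=[]
for n,(x,y) in (("side",(325,185)),("top",(338,190))):
    im=viewer.read_camera(n);a.append(cv2.resize(im[y-50:y+50,x-65:x+65],None,fx=4,fy=4,interpolation=cv2.INTER_CUBIC)[:,:,::-1])
cv2.imwrite("pics/c1.png",cv2.resize(np.hstack(a),(800,308)))
E
```

```text
(no output)
```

View pics/c1.png

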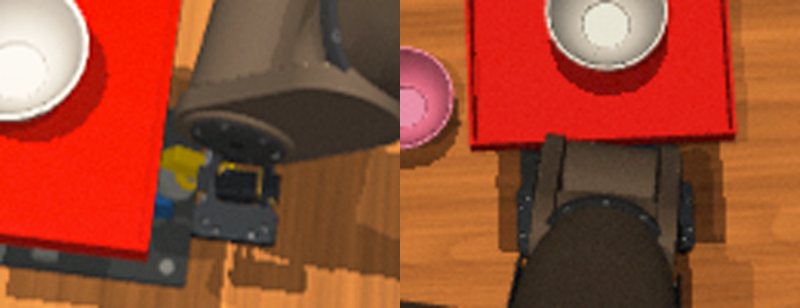

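The side crop shows the yellow bar between the two fingers, with the tray clear. Next I'll shift toward the front end of the bar for a longer lever arm and feel for contact.

{"fn": "move_arm", "kwargs": {"moves": [0.067,0,0.04,0,0,-0.07,0,0,0,0,0,0,0,0,0,0]}}

```text
t: 3.7
eef_pos: [504.9, -29.3, 73.7]
tcp_rot: [3.142, 0.0, 3.126]
ft_force: [-0.4, -0.4, -0.4]
opening: 0.473
grip_force: 0.0
```

{"fn": "move_arm", "kwargs": {"moves": [0,-0.015,0,0,0,0,0,0]}}

```text
t: 3.95
eef_pos: [504.7, -31.3, 73.6]
tcp_rot: [3.142, 0.0, 3.127]
ft_force: [1.4, 0.4, 0.0]
opening: 0.47
grip_force: 0.0
```

{"fn": "move_arm", "kwargs": {"moves": [0,-0.015,0,0,0,0,0,0]}}

```text
t: 4.2
eef_pos: [504.5, -33.4, 73.6]
tcp_rot: [3.141, -0.0, 3.127]
ft_force: [0.0, 1.2, -0.8]
opening: 0.475
grip_force: 0.6
```

{"fn": "move_arm", "kwargs": {"moves": [0,-0.015,0,0,0,0,0,0]}}

```text
t: 4.45
eef_pos: [504.2, -35.7, 73.4]
tcp_rot: [3.141, -0.001, 3.127]
ft_force: [-1.7, 3.0, -2.3]
opening: 0.476
grip_force: 1.5
```

{"fn": "move_arm", "kwargs": {"moves": [0,-0.03,0,0,0,-0.03,0,0,0,0,0,0,0,0,0,0]}}

```text
t: 4.95
eef_pos: [504.5, -44.8, 73.7]
tcp_rot: [-3.142, 0.0, 3.127]
ft_force: [-3.2, 1.9, -0.8]
opening: 0.474
grip_force: 1.3
```

```bash
cat > ram.py <<'E'
from fit import *
from cell import monitor
from scipy.optimize import minimize_scalar
p=(678.6,-19.7,-.015)
def ram():
    t=monitor.state()["t"];im=viewer.read_camera("top");m=comp(masks(im)["red"],(338,156));h=cv2.convexHull(cv2.findNonZero(m));m[:]=0;cv2.fillConvexPoly(m,h,255)
    def f(r):
        c=np.zeros((400,640),np.uint8);cv2.fillConvexPoly(c,np.round(cv2.convexHull(proj("top",world(p,tray(r))).astype(np.float32))*16).astype(int),255,cv2.LINE_AA,4)
        return np.abs(c/255.-m/255.).sum()
    r=np.arange(-10,80,1.);return round(t,2),r[np.argmin([f(x) for x in r])]
if __name__=="__main__":print(ram(),monitor.state()["eef_pos"].round(1),monitor.state()["ft_force"].round(1))
E
python3 ram.py
```

```text
(4.95, np.float64(60.0)) [504.5 -44.8  73.7] [-3.2  2.  -1.4]
```

{"fn": "move_arm", "kwargs": {"moves": [0,0,0,0,0,0,0,0,0,0,0,0,0,0,0,0]}}

```text
t: 5.5
eef_pos: [504.5, -44.7, 73.6]
tcp_rot: [3.142, 0.0, 3.127]
ft_force: [-2.4, 0.2, -0.0]
opening: 0.473
grip_force: 1.1
```

```bash
python3 ram.py
```

```text
(5.5, np.float64(57.0)) [504.5 -44.7  73.7] [-1.8  1.7 -0.1]
```

The tray is sinking slowly, at about 5 mm/s. There's plenty of time, so I'll hold here.

{"fn": "move_arm", "kwargs": {"moves": [0,0,0,0,0,0,0,0,0,0,0,0,0,0,0,0,0,0,0,0,0,0,0,0,0,0,0,0,0,0,0,0,0,0,0,0,0,0,0,0]}}

```text
t: 6.8
eef_pos: [504.5, -44.7, 73.6]
tcp_rot: [3.142, 0.0, 3.127]
ft_force: [-2.2, 1.6, -0.2]
opening: 0.474
grip_force: 1.0
```

{"fn": "move_arm", "kwargs": {"moves": [0,0,0,0,0,0,0,0,0,0,0,0,0,0,0,0,0,0,0,0,0,0,0,0,0,0,0,0,0,0,0,0,0,0,0,0,0,0,0,0]}}

```text
t: 8.05
eef_pos: [504.5, -44.7, 73.6]
tcp_rot: [3.142, 0.0, 3.127]
ft_force: [-2.6, 0.9, -0.0]
opening: 0.47
grip_force: 1.0
```

```bash
python3 ram.py
```

```text
(8.05, np.float64(37.0)) [504.5 -44.7  73.6] [-1.1  1.1 -0.3]
```

{"fn": "move_arm", "kwargs": {"moves": [0,0,0,0,0,0,0,0,0,0,0,0,0,0,0,0,0,0,0,0,0,0,0,0,0,0,0,0,0,0,0,0,0,0,0,0,0,0,0,0]}}

```text
t: 9.35
eef_pos: [504.5, -44.7, 73.6]
tcp_rot: [3.142, 0.0, 3.127]
ft_force: [-1.6, 1.2, -0.3]
opening: 0.473
grip_force: 1.0
```

{"fn": "move_arm", "kwargs": {"moves": [0,0,0,0,0,0,0,0,0,0,0,0,0,0,0,0,0,0,0,0,0,0,0,0,0,0,0,0,0,0,0,0,0,0,0,0,0,0,0,0]}}

```text
t: 10.6
eef_pos: [504.4, -44.7, 73.6]
tcp_rot: [3.142, 0.0, 3.127]
ft_force: [-1.1, 1.2, 0.4]
opening: 0.473
grip_force: 1.0
```

{"fn": "move_arm", "kwargs": {"moves": [0,0,0,0,0,0,0,0,0,0,0,0,0,0,0,0,0,0,0,0,0,0,0,0,0,0,0,0,0,0,0,0,0,0,0,0,0,0,0,0]}}

```text
t: 11.85
eef_pos: [504.5, -44.7, 73.6]
tcp_rot: [3.142, 0.0, 3.127]
ft_force: [-1.6, 0.4, 0.5]
opening: 0.474
grip_force: 1.0
```

{"fn": "move_arm", "kwargs": {"moves": [0,0,0,0,0,0,0,0,0,0,0,0,0,0,0,0,0,0,0,0,0,0,0,0,0,0,0,0,0,0,0,0,0,0,0,0,0,0,0,0]}}

```text
t: 13.1
eef_pos: [504.4, -44.7, 73.6]
tcp_rot: [3.141, -0.0, 3.127]
ft_force: [-0.7, 1.6, 0.4]
opening: 0.474
grip_force: 1.0
```

```bash
python3 ram.py
```

```text
(13.1, np.float64(4.0)) [504.5 -44.7  73.6] [-1.7  1.4 -0.8]
```

{"fn": "move_arm", "kwargs": {"moves": [0,0,0,0,0,0,0,0,0,0,0,0,0,0,0,0,0,0,0,0,0,0,0,0,0,0,0,0,0,0,0,0,0,0,0,0,0,0,0,0]}}

```text
t: 14.4
eef_pos: [504.5, -44.7, 73.6]
tcp_rot: [3.142, 0.0, 3.127]
ft_force: [-1.8, 1.0, 0.2]
opening: 0.476
grip_force: 1.0
```

```bash
python3 ram.py
```

```text
(14.4, np.float64(-3.0)) [504.5 -44.7  73.6] [-1.9  0.4 -0.3]
```

{"fn": "move_arm", "kwargs": {"moves": [0,0,0,0,0,0,0,0,0,0,0,0,0,0,0,0,0,0,0,0,0,0,0,0,0,0,0,0,0,0,0,0,0,0,0,0,0,0,0,0]}}

```text
t: 15.7
eef_pos: [504.5, -44.7, 73.6]
tcp_rot: [3.142, 0.0, 3.127]
ft_force: [-1.6, 1.2, 0.5]
opening: 0.476
grip_force: 1.0
```

```bash
python3 ram.py
```

```text
(15.7, np.float64(-3.0)) [504.5 -44.7  73.6] [-2.7  1.2 -0.2]
```

{"fn": "move_arm", "kwargs": {"moves": [0,0,0,0,0,0,0,0,0,0,0,0,0,0,0,0,0,0,0,0,0,0,0,0,0,0,0,0,0,0,0,0,0,0,0,0,0,0,0,0]}}

```text
t: 17.0
eef_pos: [504.5, -44.7, 73.6]
tcp_rot: [3.142, 0.0, 3.127]
ft_force: [-1.9, 1.2, -1.0]
opening: 0.472
grip_force: 1.0
```

```bash
python3 ram.py
```

```text
(17.0, np.float64(-3.0)) [504.5 -44.7  73.6] [-0.8  0.6  0.3]
```

The tray has stopped at the bottom; the reading holds at -3 mm, which is fit bias. Now I'll push the bar back with the other finger.

{"fn": "move_arm", "kwargs": {"moves": [0,0.05,0,0,0,0.05,0,0,0,0.05,0,0,0,0.05,0,0,0,0.05,0,0,0,0,0,0]}}

```text
t: 17.8
eef_pos: [504.9, -6.7, 73.5]
tcp_rot: [3.141, -0.0, 3.127]
ft_force: [0.6, -1.4, 0.4]
opening: 0.475
grip_force: 0.0
```

{"fn": "move_arm", "kwargs": {"moves": [0,0.015,0,0,0,0,0,0]}}

```text
t: 18.05
eef_pos: [505.2, -5.0, 73.7]
tcp_rot: [3.141, 0.0, 3.127]
ft_force: [-0.2, -0.5, -0.2]
opening: 0.471
grip_force: 0.2
```

{"fn": "move_arm", "kwargs": {"moves": [0,0.01,0,0,0,0,0,0]}}

```text
t: 18.3
eef_pos: [505.0, -3.5, 73.6]
tcp_rot: [3.141, -0.0, 3.127]
ft_force: [-1.6, -2.4, -1.6]
opening: 0.473
grip_force: 1.4
```

Now at the predicted stop position. I'll press in small steps until the force rises sharply.

{"fn": "move_arm", "kwargs": {"moves": [0,0.01,0,0,0,0,0,0]}}

```text
t: 18.55
eef_pos: [505.0, -3.1, 73.6]
tcp_rot: [-3.14, -0.0, 3.127]
ft_force: [-2.9, -14.5, -1.6]
opening: 0.473
grip_force: 7.3
```

{"fn": "move_arm", "kwargs": {"moves": [0,0.01,0,0,0,0,0,0]}}

```text
t: 18.8
eef_pos: [505.0, -2.8, 73.5]
tcp_rot: [-3.139, -0.001, 3.127]
ft_force: [-4.6, -27.1, -2.9]
opening: 0.478
grip_force: 13.3
```

A rise to 27 N at the predicted position means the hard stop is reached. I'll centre the fingers, back out toward the robot and lift.

{"fn": "move_arm", "kwargs": {"moves": [0,-0.05,0,0,0,-0.055,0,0,0,0,0,0,0.2,0,0,0,0.3,0,0,0,0,0,-0.3,0,0,0,-0.3,0,0,0,0,0,0,0,0,0]}}

```text
t: 19.92
eef_pos: [429.7, -14.9, 163.2]
tcp_rot: [3.141, -0.0, 3.127]
ft_force: [-0.9, 0.2, -0.2]
opening: 0.472
grip_force: 0.0
```

```bash
python3 ram.py; python3 - <<'E'
from fit import *
a=[]
for n,(x,y) in (("side",(300,175)),("top",(338,180))):
    im=viewer.read_camera(n);a.append(cv2.resize(im[y-60:y+60,x-75:x+75],(400,320),interpolation=cv2.INTER_CUBIC)[:,:,::-1])
    print(n,cv2.boundingRect(comp(masks(im)["yel"],{"side":(327,190),"top":(339,205)}[n])))
cv2.imwrite("pics/c2.png",np.hstack(a))
E
```

```text
(19.93, np.float64(-3.0)) [429.5 -14.9 162.8] [-0.5 -0.6  0. ]
side (313, 182, 28, 15)
top (334, 194, 9, 18)
```

View pics/c2.png

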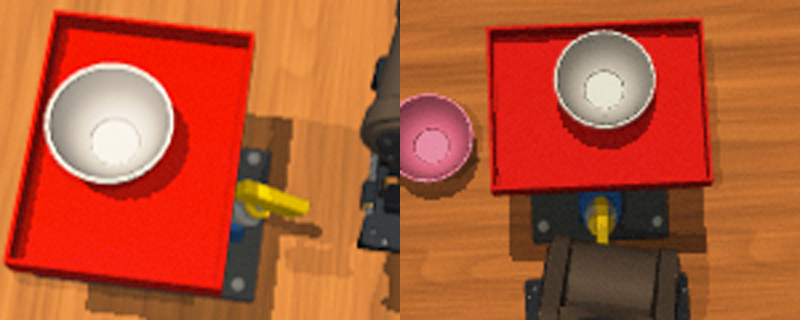

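The tray is down with the bowl standing in it. The handle is back in its starting position: side box (313,182,28,15), against (312,182,29,15) at the start. The gripper is clear.

```bash
python3 -c "
from cell import order
print(order.job_done())"
```

```text
the job is handed in; nothing more can be done
None
```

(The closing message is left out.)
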